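# Straightedge check of a tube rack: find the tube it rocks on and seat it

### The job

Draw the aluminium straightedge out of its slip case by the end that sticks out, put it down clear of the case, then take it again by the middle and lay it gently along the front row of capped tubes in the orange rack (the row nearest the robot), so that it lies over all eight caps. With closed fingers lightly press its left end down onto the last cap, then its right end onto the last cap at that side (left and right as the robot sees them), to feel which tube it rocks on. Push that one tube fully home and leave the straightedge lying flat along the row; do not disturb the blue rack, the bottle or the glove box.

Things in the scene. Friction and masses are not known exactly. Their poses are not given: they have to be found in the camera images.
- straightedge: Aluminium box-section straightedge, a bar 200 mm long, 25 wide, 15 high, about 0.1 kg, black end caps, thin red line across the middle. Origin at its centre (half-way up); y along its length, z up. At the start it lies in the slip case, 54 to 68 mm of its +y end sticking out of the mouth, its underside 2 mm above the bench.
- case: Dark grey plastic slip case fixed to the bench, 44 x 150 x 25 mm, open only at its +y end; floor 2 mm, inside 34 mm wide, 20 high. Origin at the centre of its underside, y along it to the mouth. The straightedge is drawn out along +y and is clear when its centre is over 175 mm from this origin. Beyond the mouth is bare bench (z = 0).
- case_mouth (a point): Centre of the case's mouth, 12 mm above the bench.
- rack: Orange tube rack, 82 x 206 x 66 mm, fixed; origin at the centre of its underside, y along the rows to the robot's left, x away from the robot. Front row (x = -24 mm) full with eight tubes, next row (x = 0) empty, back row (x = 24 mm) with five tubes of the same height. Cap tops are flat, pale lavender, 20 mm across, 106 mm above the bench.
- row_mid (a point): Middle of the front row at the home height of the cap tops, 106 mm above the bench; axes as the rack's. The eight tubes stand 24 mm apart, at y = -84, -60, -36, -12, 12, 36, 60, 84 mm from here. One of the four in the middle (y = -36, -12, 12 or 36; which differs each time) stands proud, the rest are home. A straightedge flat on the row has its centre 7.5 mm above this point, its top 121 mm above the bench.
- tube_left: End tube of the front row at the robot's left, fixed and home, 100 mm tall; origin under its tip, 6 mm above the bench.
- tube_right: End tube of the front row at the robot's right, fixed and home; origin likewise.
- cap_left (a point): Centre of the top of the left end tube's cap, 106 mm above the bench.
- cap_right (a point): Centre of the top of the right end tube's cap, 106 mm above the bench.
- tube_proud (a joint): How far the unseated tube stands proud (m): 3.5 to 5 mm at first, 0 = home. Not which tube it is. Its label drags: it holds under light loads, and slides down without springing back under some 13 to 15 N on its cap, directly or through the straightedge. Slope of a straightedge pressed at one end: proud height / distance of this tube from the end tube pressed.
- spare_rack: Empty blue tube rack, 82 x 206 x 66 mm, loose; origin at the centre of its underside. Leave it alone.
- spray_bottle: Disinfectant bottle, 66 mm across, 170 mm tall, standing loose; origin at the centre of its underside. Leave it alone.
- glove_box: Glove box, 120 x 200 x 70 mm, loose; origin at the centre of its underside. Leave it alone.
Not all that is in view belongs to the job. Several things have the shape of the straightedge; the one meant has the colours described above.

How it is judged:
By the outcome, as a careful person would: the job done as asked, in the order asked, and still so for the second after the job is handed in, with the robot touching nothing.
It also fails if it takes over 58 s, if anything falls off the work surface, if the arm or the gripper's body presses on something with over 40 N, if the wrist force passes 120 N, or if a joint passes its speed limit or range.

### The arm

A 6-joint arm with a two-finger parallel gripper is mounted at the origin on the work surface. World frame = base frame: x ahead of the robot, y to its left, z up, the work surface at z = 0. Lengths are in m, angles in rad, forces in N, time in s.
With the tool pointing down it reaches from about 0.3 to 0.75 m from the base axis. Payload 8.5 kg.
Tool frame: the origin (TCP) lies midway between the tips of the shut fingers; the grasp point (between the pads) lies tcp_to_grasp behind it (tcp_to_grasp is the distance from the TCP to the grasp point, in m); z points along the fingers, y is the line along which they close (so a half turn about z gives the same grasp; the last joint's range is limited). The gripper opens to 85 mm and grips with 20 to 120 N. Pads are 22 mm wide; open, the fingers measure 114 mm over their backs; the gripper's body (76 mm by 85 mm) begins 54 mm behind the grasp point. The pads swing forward as they close: fully open they stand 13 mm farther back than shut.
Start: joints at [0.907, 0.381, 1.297, -0, 1.464, -0.215], TCP at [0.239, 0.496, 0.231] pointing down, gripper open.
Joint ranges: [-3.11, 3.11], [-0.89, 2.33], [0.22, 2.48], [-1.42, 4.56], [0.17, 2.85], [-2.88, 2.88]. Speed limits (rad/s): [2.39, 2.39, 3.14, 3.14, 3.14, 3.14].

### API

Orientations are given as a rotation vector (axis times angle).
In Python, from plant import * gives the robot as it stands.
- The arm moves only by the shell command python3 -m inch 'ROWS' [FORCE]. ROWS is JSON, a list of rows, each an object with "delta_pos": the shift along the tool's x, y, z each as a share of 1 m, from -1 to 1, a list of three; "turn": the turn, a rotation vector about the tool's x, y, z each as a share of 120 degrees, from -1 to 1, a list of three; "fingers": the opening in per cent of the stroke, from 0 (shut) to 100 (fully open). A call has 1 to 20 rows; each row is the pose to reach, as a shift and turn from the pose commanded when the call began, along the tool's axes at that moment; what a row does not reach only later rows make up. A row lasts 1/10 s, in which the tool goes at most 50 mm and 8.59 degrees, less where a joint would pass 70% of its speed; a pose out of reach is approached as far as the arm can. A call with a number of a shift or a turn outside -1 to 1 is refused whole. A call with a gripper value outside its range is refused whole. The fingers move at their own pace and stop on an object; FORCE is the grip in N (left out, the last holds). Time passes only in rows, so rows that repeat a pose let the fingers close. It gives the time, the measured TCP pose, the force, the opening and the grip force at its end, in the units of the state.
- read_state(): the state, without advancing time (a new reading comes with each control period).
- snapshot(name): name is "side" or "top" or "wrist"; returns a dict with "frame" (384x512x3 uint8, blue, green, red), "range_z" (384x512 float32, m along the optical axis (not along the pixel's ray), 0 where there is no reading), "camera_matrix" (3x3 intrinsics, pixels), "position" and "rotation" of the camera in the world; the wrist camera has in their place "tool_from_camera" (4x4, takes a point from camera to tool coordinates, whose origin is the TCP and whose axes are the flange's). Camera axes: x right, y down, z forward; pixel columns grow to the right and rows downward; lengths in m; the calibration is good to about 2 mm. A picture is of the moment at which its call begins: read the wrist's pose just before it.
- sign_off(): hands the job in; it is judged then, once.
Trained networks look in the newest picture that a camera, given by its name, has taken for a name from the list of things; names that differ only in an ending like _2 or _b are one class to them, and where a whole thing is asked for, a point or a joint stands for the part that bears it (a point fixed in the world has none). Each returns a list of dicts, best first, with "p" (0 to 1); they miss things now and then, are a little off and sometimes report something else, mostly with a low value. They report only what shows in the picture. A call takes as long as a camera call. They do not tell look-alikes from the thing itself.
- trace(camera, label): "region" (384x512 bool, what is visible of it) and "pixel" ([column, row] in pixels, amid what is visible of it).
The state is a dict: "t": time; "q": joint angles; "joint_vel": joint speeds; "joint_efforts": joint torques, N m; "position": TCP position; "ee_rot": TCP orientation; "contact_force": force on the tool from outside, world axes, zero at the start; "ft_torque": the same for the moment, N m; "finger_gap": opening from 0.0 (shut) to 1.0 (fully open); "finger_force": force on a finger pad.
Only numpy, scipy, OpenCV 4.12 (cv2) and the standard library are available. Lean on these libraries where they do the work, as an engineer would, in place of code of your own. Each camera call takes 0.05 s, during which the arm holds its last target. There are 200 camera calls.

## Working session

There is one attempt and no reset: what is moved stays moved. The work goes in short steps, Python scripts to look and compute and a shell command to move; the robot and the scene stay as the last step left them, time stands still between calls to the robot, and variables do not carry over. Pictures are saved under pics/ and viewed, at most 10 in all, crops included, and the job is handed in when it is done.

```bash
ls; mkdir -p pics
cat > h.py <<'E'
from plant import *
import numpy as np, cv2
from scipy.spatial.transform import Rotation as R
def cam(name):
    s=read_state(); d=snapshot(name)
    if 'position' in d:
        Rm=np.array(d['rotation']); p=np.array(d['position'])
        if Rm.shape!=(3,3): Rm=R.from_rotvec(Rm).as_matrix()
    else:
        T=np.array(d['tool_from_camera']); Rt=R.from_rotvec(s['ee_rot']).as_matrix()
        Rm=Rt@T[:3,:3]; p=np.array(s['position'])+Rt@T[:3,3]
    d['R']=Rm; d['p']=p; return d
def cloud(d):
    K=np.array(d['camera_matrix']); z=d['range_z']; v,u=np.mgrid[:z.shape[0],:z.shape[1]]
    c=np.stack([(u-K[0,2])/K[0,0]*z,(v-K[1,2])/K[1,1]*z,z],-1)
    w=c@d['R'].T+d['p']; w[z==0]=np.nan; return w
def box(pts):
    r=cv2.minAreaRect((pts[:,:2]*1000).astype(np.float32)); b=cv2.boxPoints(r)/1000
    return np.array(r[0])/1000,np.array(r[1]),r[2],b
E
python3 - <<'E'
from h import *
import plant
print(read_state()); print([n for n in dir(plant) if not n.startswith('_')])
print(getattr(plant,'tcp_to_grasp',None))
for c in ['top','side']:
    d=cam(c); cv2.imwrite(f'pics/{c}0.png',d['frame']); w=cloud(d)
    print(c,d['p'].round(3))
    for l in ['straightedge','case','rack','tube_proud','tube_left','spare_rack','spray_bottle','glove_box']:
        for o in trace(c,l)[:4]:
            q=w[o['region']]; q=q[~np.isnan(q[:,0])]
            if len(q)<5: print(l,'few');continue
            b=box(q); print(l,round(o['p'],2),np.round(o['pixel']),len(q),'med',np.median(q,0).round(3),'box',b[0].round(3),b[1].round(0),round(b[2]),'zmax',np.percentile(q[:,2],98).round(3))
E
```

```text
pics
{'t': 0.0, 'q': array([ 9.06707124e-01,  3.81195298e-01,  1.29823661e+00, -2.31950165e-06,
        1.46364294e+00, -2.15327619e-01]), 'joint_vel': array([-0.00015084,  0.00149247, -0.00035369,  0.00037009, -0.00212786,
       -0.00032733]), 'joint_efforts': array([-1.39910968e-03, -4.48460484e+01, -2.31284684e+01, -2.08535571e-04,
        4.67544218e-03,  4.65339298e-06]), 'position': array([0.23844768, 0.49529603, 0.23072032]), 'ee_rot': array([-6.98872447e-01, -3.06222574e+00,  2.10787513e-03]), 'contact_force': array([ 0.49534181,  0.60390028, -0.29707202]), 'ft_torque': array([ 0.00379489, -0.01342929,  0.01935174]), 'finger_force': 0.0, 'finger_gap': 0.9999021623017272}
['PlanningError', 'read_state', 'sign_off', 'snapshot', 'tcp_to_grasp', 'trace']
0.0187
top [0.391 0.108 1.174]
straightedge 0.79 [342. 127.] 597 med [ 0.784 -0.192  0.014] box [ 0.786 -0.195] [ 29. 201.] 25 zmax 0.019
straightedge 0.61 [359. 244.] 221 med [ 0.452 -0.226  0.016] box [ 0.451 -0.227] [69. 25.] 84 zmax 0.02
case 0.65 [276. 183.] 68 med [0.603 0.007 0.104] box [0.608 0.002] [16. 28.] 46 zmax 0.1
[... 1332 characters left out ...]
_left 0.25 [238. 207.] 1395 med [0.644 0.138 0.057] box [0.649 0.014] [122. 371.] 5 zmax 0.106
spare_rack 0.94 [267. 263.] 2303 med [0.488 0.345 0.051] box [0.493 0.322] [ 91. 227.] 1 zmax 0.064
spray_bottle 0.96 [282. 133.] 587 med [ 0.623 -0.306  0.081] box [ 0.627 -0.316] [54. 63.] 73 zmax 0.168
spray_bottle 0.28 [258. 180.] 56 med [0.604 0.058 0.102] box [0.608 0.058] [26. 18.] 76 zmax 0.112
spray_bottle 0.22 [327. 150.] 274 med [ 0.436 -0.325  0.023] box [ 0.443 -0.33 ] [149.  62.] 85 zmax 0.027
glove_box 0.92 [288. 332.] 5407 med [0.379 0.553 0.069] box [0.379 0.488] [266. 121.] 84 zmax 0.072
glove_box 0.2 [265. 176.] 46 med [0.602 0.011 0.093] box [0.603 0.015] [16. 36.] 18 zmax 0.107
```

Run:
```python
from h import *
d=cam('top'); f=d['frame']; w=cloud(d)
cv2.imwrite('pics/topc.png',cv2.resize(f[90:300,200:460],None,fx=3,fy=2.85,interpolation=cv2.INTER_CUBIC))
# straightedge stub, case
for o in trace('top','straightedge'):
    q=w[o['region']]; q=q[(q[:,2]>.012)&(q[:,2]<.025)]; b=box(q); print('se',np.round(o['pixel']),b[0].round(4),b[3].round(3).tolist())
for o in trace('top','case'):
    q=w[o['region']]; q=q[(q[:,2]>.02)&(q[:,2]<.032)]; 
    if len(q)>100: b=box(q); print('case',np.round(o['pixel']),b[0].round(4),b[1],b[3].round(3).tolist())
# cap tops
hm=((w[...,2]>.098)&(w[...,2]<.118)&(w[...,0]>.55)&(w[...,0]<.75)&(w[...,1]>-.1)&(w[...,1]<.25)).astype(np.uint8)
n,l,st,c=cv2.connectedComponentsWithStats(hm)
for i in range(1,n):
    if st[i,4]>8: print(c[i].round(1),st[i,4],np.median(w[l==i],0).round(4))
```

```text
se [342. 128.] [ 0.7865 -0.1947] [[0.734000027179718, -0.1080000028014183], [0.8159999847412109, -0.29100000858306885], [0.8389999866485596, -0.2809999883174896], [0.7570000290870667, -0.09799999743700027]]
se [358. 242.] [ 0.4509 -0.2268] [[0.4350000023841858, -0.25999999046325684], [0.46000000834465027, -0.2630000114440918], [0.46700000762939453, -0.1940000057220459], [0.44200000166893005, -0.19099999964237213]]
[224.5 160.2] 45 [0.6584 0.1488 0.1045]
[251.9 161.3] 43 [0.6561 0.0753 0.1047]
[260.9 161.8] 42 [0.6545 0.0517 0.1048]
[270.  162.4] 44 [0.6537 0.0279 0.1048]
[279.  162.7] 43 [0.6526 0.0042 0.1051]
[214.2 177.4] 46 [0.6114 0.174  0.1052]
[223.5 178. ] 42 [0.6103 0.1494 0.105 ]
[232.7 178.2] 45 [0.6101 0.1247 0.1049]
[241.9 178.8] 44 [0.6083 0.1012 0.1045]
[251.  179.2] 46 [0.6081 0.0777 0.104 ]
[260.2 179.4] 47 [0.6071 0.0543 0.1094]
[269.4 180.1] 42 [0.6062 0.0305 0.1048]
[278.4 180.7] 45 [0.604  0.0068 0.1043]
```

View pics/topc.png

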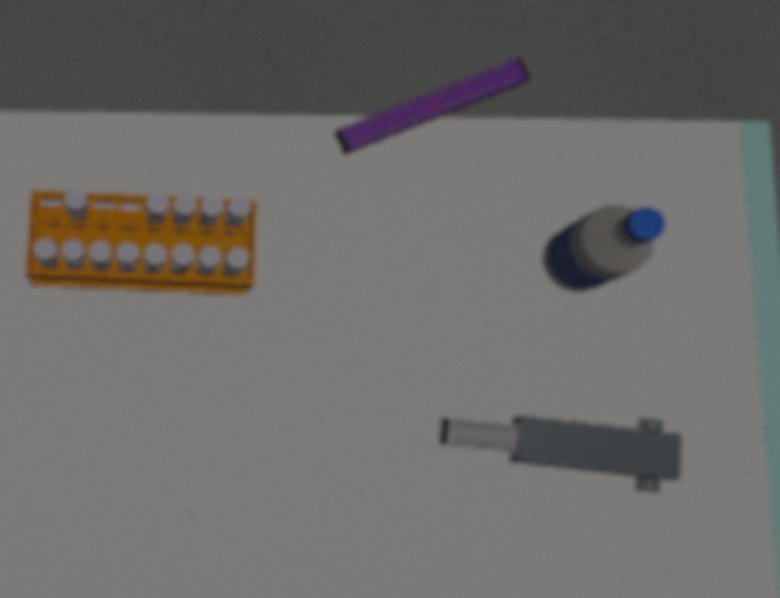

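View pics/side0.png

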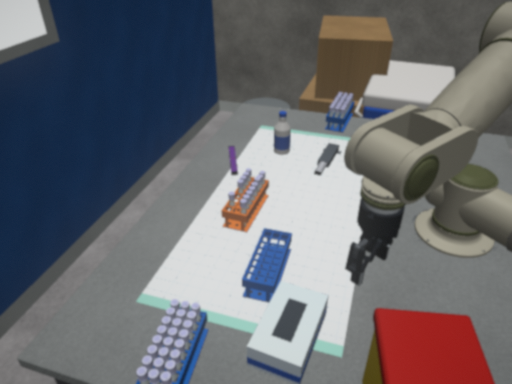

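The top view shows three candidates at full-image pixels. The purple bar at (342,127) has the right shape but the wrong colour. The grey aluminium stub with a black end at (358,242), coming out of the dark case at (399,246), matches the description. The blue rack at (158,226) is irrelevant. I choose the stub. In the depth data, the 7th cap from the left at (260,179) stands about 4.7 mm high.

```bash
cat >> h.py <<'E'
def go(pos,ydir):
    """print tool-frame delta (shares) to reach TCP pos, tool z down, tool y along +-ydir"""
    s=read_state(); R0=R.from_rotvec(s['ee_rot']); best=None
    for sg in (1,-1):
        y=np.array([ydir[0],ydir[1],0.])*sg; y/=np.linalg.norm(y); z=np.array([0,0,-1.])
        t=R0.inv()*R.from_matrix(np.c_[np.cross(y,z),y,z]); v=t.as_rotvec()
        if best is None or np.linalg.norm(v)<np.linalg.norm(best): best=v
    print('dpos',R0.inv().apply(np.array(pos)-s['position']).round(4),'turn',(np.degrees(best)/120).round(4),'| pos',s['position'].round(4),'q',s['q'].round(2),'F',s['contact_force'].round(1),'gap',round(s['finger_gap'],3),'t',round(s['t'],2))
    print('tool axes (cols, world):',R0.as_matrix().round(3).tolist())
E
python3 -c "
from h import *
go([.44,-.25,.25],[.995,-.1])
print(cam('wrist')['tool_from_camera'])"
```

```text
dpos [-0.5049 -0.5843 -0.0187] turn [-0.      0.      0.5836] | pos [0.2386 0.4955 0.2313] q [ 0.91  0.38  1.3  -0.    1.46 -0.22] F [ 0.3 -0.6  0.4] gap 1.0 t 1.05
tool axes (cols, world): [[-0.901, 0.434, 0.0], [0.434, 0.901, -0.0], [-0.0, -0.0, -1.0]]
[[ 1.23152654e-03 -9.44990224e-01 -3.27096254e-01  8.37947953e-02]
 [ 9.99998827e-01  1.46179183e-03 -4.58133933e-04 -1.88590292e-04]
 [ 9.11078721e-04 -3.27095306e-01  9.44990916e-01 -1.41809647e-01]
 [ 0.00000000e+00  0.00000000e+00  0.00000000e+00  1.00000000e+00]]
```

```bash
python3 -m inch '[{"delta_pos":[-0.505,-0.584,-0.019],"turn":[0,0,0.584],"fingers":55},{"delta_pos":[-0.505,-0.584,-0.019],"turn":[0,0,0.584],"fingers":55},{"delta_pos":[-0.505,-0.584,-0.019],"turn":[0,0,0.584],"fingers":55},{"delta_pos":[-0.505,-0.584,-0.019],"turn":[0,0,0.584],"fingers":55},{"delta_pos":[-0.505,-0.584,-0.019],"turn":[0,0,0.584],"fingers":55},{"delta_pos":[-0.505,-0.584,-0.019],"turn":[0,0,0.584],"fingers":55},{"delta_pos":[-0.505,-0.584,-0.019],"turn":[0,0,0.584],"fingers":55},{"delta_pos":[-0.505,-0.584,-0.019],"turn":[0,0,0.584],"fingers":55},{"delta_pos":[-0.505,-0.584,-0.019],"turn":[0,0,0.584],"fingers":55},{"delta_pos":[-0.505,-0.584,-0.019],"turn":[0,0,0.584],"fingers":55},{"delta_pos":[-0.505,-0.584,-0.019],"turn":[0,0,0.584],"fingers":55},{"delta_pos":[-0.505,-0.584,-0.019],"turn":[0,0,0.584],"fingers":55},{"delta_pos":[-0.505,-0.584,-0.019],"turn":[0,0,0.584],"fingers":55},{"delta_pos":[-0.505,-0.584,-0.019],"turn":[0,0,0.584],"fingers":55},{"delta_pos":[-0.505,-0.584,-0.019],"turn":[0,0,0.584],"fingers":55},{"delta_pos":[-0.505,-0.584,-0.019],"turn":[0,0,0.584],"fingers":55},{"delta_pos":[-0.505,-0.584,-0.019],"turn":[0,0,0.584],"fingers":55},{"delta_pos":[-0.505,-0.584,-0.019],"turn":[0,0,0.584],"fingers":55},{"delta_pos":[-0.505,-0.584,-0.019],"turn":[0,0,0.584],"fingers":55},{"delta_pos":[-0.505,-0.584,-0.019],"turn":[0,0,0.584],"fingers":55}]' 50
python3 - <<'E'
from h import *
d=cam('wrist'); cv2.imwrite('pics/w1.png',d['frame']); w=cloud(d)
z=w[...,2]
for l in ['straightedge','case']:
  for o in trace('wrist',l)[:2]:
    q=w[o['region']]; q=q[~np.isnan(q[:,0])]
    lo,hi=((.010,.021) if l=='straightedge' else (.021,.032))
    q=q[(q[:,2]>lo)&(q[:,2]<hi)]
    if len(q)<50: continue
    b=box(q); print(l,round(o['p'],2),np.round(o['pixel']),len(q),b[0].round(4),b[1].round(1),round(b[2],2),b[3].round(4).tolist(),'z',np.median(q[:,2]).round(4))
go([.452,-.215,.09],[.995,-.1])
E
```

```text
t: 3.1
position: [0.4402, -0.2487, 0.2507]
ee_rot: [2.329, 2.108, 0.0]
contact_force: [0.2, -0.1, 0.3]
finger_gap: 0.551
finger_force: 0.0
straightedge 0.76 [503.  52.] 880 [ 0.7666 -0.1514] [ 20.8 101.8] 23.25 [[0.7369999885559082, -0.10869999974966049], [0.7771999835968018, -0.20229999721050262], [0.7962999939918518, -0.1941000074148178], [0.7560999989509583, -0.10050000250339508]] z 0.014
straightedge 0.71 [264. 146.] 924 [ 0.4544 -0.228 ] [68.9 24.5] 84.31 [[0.43880000710487366, -0.26109999418258667], [0.46320000290870667, -0.26350000500679016], [0.4700999855995178, -0.1949000060558319], [0.4456999897956848, -0.19249999523162842]] z 0.0164
dpos [0.0352 0.0082 0.1606] turn [ 0.0001  0.0001 -0.    ] | pos [ 0.4402 -0.2491  0.2506] q [-0.75  0.29  1.38 -0.    1.47 -0.65] F [-0.2 -0.7 -0.6] gap 0.552 t 3.25
tool axes (cols, world): [[0.1, 0.995, 0.0], [0.995, -0.1, -0.0], [-0.0, 0.0, -1.0]]
```

View pics/w1.png

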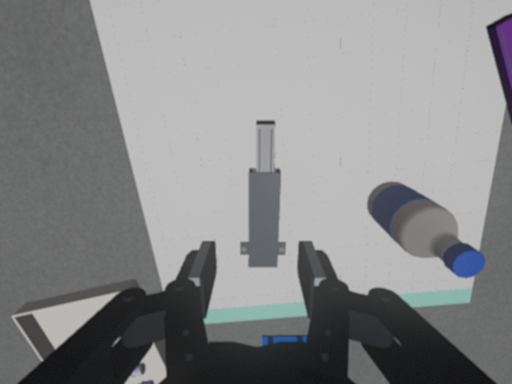

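The wrist view shows the grey bar with its black end cap at (265,122), coming out of the dark case (mouth at row 170). The purple bar is off to the right at (503,52). The choice is confirmed, so I'm descending on the stub.

```bash
python3 -m inch '[{"delta_pos":[0.033,0.011,0.05],"turn":[0,0,0],"fingers":55},{"delta_pos":[0.033,0.011,0.1],"turn":[0,0,0],"fingers":55},{"delta_pos":[0.033,0.011,0.15],"turn":[0,0,0],"fingers":55},{"delta_pos":[0.033,0.011,0.19],"turn":[0,0,0],"fingers":55},{"delta_pos":[0.033,0.011,0.22],"turn":[0,0,0],"fingers":55},{"delta_pos":[0.033,0.011,0.235],"turn":[0,0,0],"fingers":55},{"delta_pos":[0.033,0.011,0.243],"turn":[0,0,0],"fingers":55},{"delta_pos":[0.033,0.011,0.246],"turn":[0,0,0],"fingers":55},{"delta_pos":[0.033,0.011,0.246],"turn":[0,0,0],"fingers":55},{"delta_pos":[0.033,0.011,0.246],"turn":[0,0,0],"fingers":40},{"delta_pos":[0.033,0.011,0.246],"turn":[0,0,0],"fingers":25},{"delta_pos":[0.033,0.011,0.246],"turn":[0,0,0],"fingers":10},{"delta_pos":[0.033,0.011,0.246],"turn":[0,0,0],"fingers":10},{"delta_pos":[0.033,0.011,0.246],"turn":[0,0,0],"fingers":10},{"delta_pos":[0.033,0.011,0.246],"turn":[0,0,0],"fingers":10}]' 40
python3 - <<'E'
from h import *
go([.470,-.05,.004],[.995,-.1])
E
```

```text
t: 4.75
position: [0.4549, -0.2182, 0.0048]
ee_rot: [2.33, 2.106, 0.0]
contact_force: [0.5, 1.4, 7.1]
finger_gap: 0.28
finger_force: 43.1
dpos [ 0.1689 -0.0019  0.0007] turn [ 0.0005  0.0003 -0.0004] | pos [ 0.4549 -0.2182  0.0048] q [-0.68  0.59  1.72  0.    0.83 -0.58] F [0.5 1.4 7.1] gap 0.28 t 4.75
tool axes (cols, world): [[0.101, 0.995, 0.001], [0.995, -0.101, -0.001], [-0.001, 0.001, -1.0]]
```

```bash
python3 -m inch '[{"delta_pos":[0,0,-0.001],"turn":[0,0,0],"fingers":10},{"delta_pos":[0.005,0,-0.0015],"turn":[0,0,0],"fingers":10},{"delta_pos":[0.015,0,-0.0015],"turn":[0,0,0],"fingers":10},{"delta_pos":[0.03,0,-0.0015],"turn":[0,0,0],"fingers":10},{"delta_pos":[0.045,0,-0.0015],"turn":[0,0,0],"fingers":10}]'
```

```text
t: 5.25
position: [0.4589, -0.1717, 0.0057]
ee_rot: [-2.33, -2.106, 0.0]
contact_force: [-1.1, 0.2, -1.1]
finger_gap: 0.278
finger_force: 42.4
```

```bash
python3 -m inch '[{"delta_pos":[0.02,0,0],"turn":[0,0,0],"fingers":10},{"delta_pos":[0.04,0,0],"turn":[0,0,0],"fingers":10},{"delta_pos":[0.06,0,0],"turn":[0,0,0],"fingers":10},{"delta_pos":[0.08,0,0],"turn":[0,0,0],"fingers":10},{"delta_pos":[0.10,0,0],"turn":[0,0,0],"fingers":10},{"delta_pos":[0.12,0,0],"turn":[0,0,0],"fingers":10},{"delta_pos":[0.135,0,0],"turn":[0,0,0],"fingers":10},{"delta_pos":[0.135,0,0],"turn":[0,0,0],"fingers":10}]'
python3 - <<'E'
from h import *
d=cam('top'); w=cloud(d); cv2.imwrite('pics/t2.png',cv2.resize(d['frame'][180:300,260:460],None,fx=4,fy=4))
for o in trace('top','straightedge')[:3]:
    q=w[o['region']]; q=q[(q[:,2]>.008)&(q[:,2]<.03)]
    if len(q)>20: b=box(q); print(round(o['p'],2),np.round(o['pixel']),b[0].round(4),b[1],b[2],np.median(q[:,2]),b[3].tolist())
E
```

```text
t: 6.05
position: [0.4721, -0.0364, 0.0057]
ee_rot: [-2.327, -2.109, 0.001]
contact_force: [-0.1, -0.8, 0.3]
finger_gap: 0.278
finger_force: 42.4
0.96 [339. 126.] [ 0.7864 -0.1943] [ 26.56528854 200.79029846] 24.011747360229492 0.013852956681434714 [[0.7334123849868774, -0.10799895226955414], [0.8151188492774963, -0.291413277387619], [0.8393852114677429, -0.28060320019721985], [0.757678747177124, -0.09718890488147736]]
0.67 [347. 242.] [ 0.4543 -0.1868] [46.69094086 24.89098358] 84.82929229736328 0.015826308885657725 [[0.4397713243961334, -0.2089286744594574], [0.46456101536750793, -0.2111719399690628], [0.4687689542770386, -0.16467098891735077], [0.44397929310798645, -0.16242773830890656]]
```

View pics/t2.png

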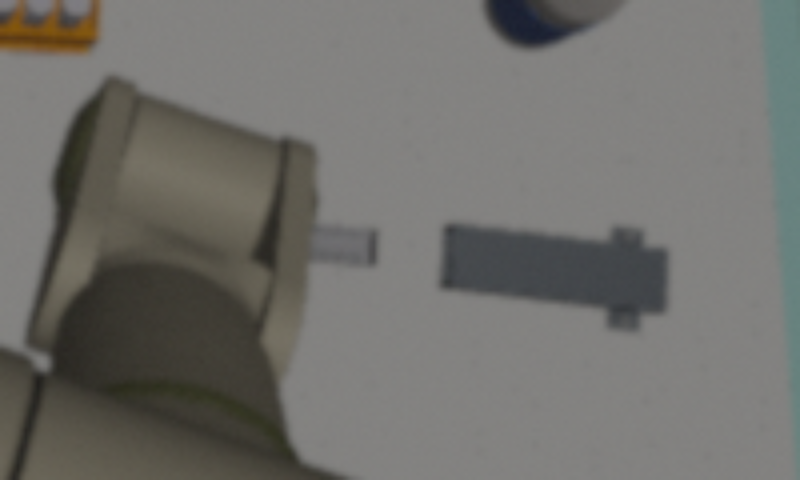

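The bar is out: its near end is at about (375,245) in the crop, with bare bench between it and the case mouth at (445,255). Setting it down.

```bash
python3 -m inch '[{"delta_pos":[0,0,0.001],"turn":[0,0,0],"fingers":10},{"delta_pos":[0,0,0.002],"turn":[0,0,0],"fingers":10},{"delta_pos":[0,0,0.003],"turn":[0,0,0],"fingers":10},{"delta_pos":[0,0,0.003],"turn":[0,0,0],"fingers":10},{"delta_pos":[0,0,0.003],"turn":[0,0,0],"fingers":30},{"delta_pos":[0,0,0.003],"turn":[0,0,0],"fingers":45},{"delta_pos":[0,0,0.003],"turn":[0,0,0],"fingers":55},{"delta_pos":[0,0,0.003],"turn":[0,0,0],"fingers":55},{"delta_pos":[0,0,0.003],"turn":[0,0,0],"fingers":55},{"delta_pos":[0,0,-0.02],"turn":[0,0,0],"fingers":55},{"delta_pos":[0,0,-0.06],"turn":[0,0,0],"fingers":55},{"delta_pos":[-0.04,0,-0.11],"turn":[0,0,0],"fingers":55},{"delta_pos":[-0.08,0,-0.15],"turn":[0,0,0],"fingers":55},{"delta_pos":[-0.12,0,-0.19],"turn":[0,0,0],"fingers":55},{"delta_pos":[-0.155,0,-0.23],"turn":[0,0,0],"fingers":55},{"delta_pos":[-0.155,0,-0.245],"turn":[0,0,0],"fingers":55},{"delta_pos":[-0.155,0,-0.245],"turn":[0,0,0],"fingers":55},{"delta_pos":[-0.155,0,-0.245],"turn":[0,0,0],"fingers":55}]'
python3 - <<'E'
from h import *
d=cam('wrist'); w=cloud(d); cv2.imwrite('pics/w2.png',d['frame'])
for o in trace('wrist','straightedge')[:3]:
    q=w[o['region']]; q=q[(q[:,2]>.008)&(q[:,2]<.03)]
    if len(q)>20: b=box(q); print(round(o['p'],2),np.round(o['pixel']),b[0].round(4),b[1],b[2],np.median(q[:,2]),b[3].round(4).tolist())
go([.466,-.112,.006],[.995,-.1])
d=cam('top');w=cloud(d)
for o in trace('top','straightedge')[:3]:
    q=w[o['region']]; q=q[(q[:,2]>.008)&(q[:,2]<.03)]
    if len(q)>20: b=box(q); print(round(o['p'],2),np.round(o['pixel']),b[0].round(4),b[1],b[2],np.median(q[:,2]),b[3].round(4).tolist())
E
```

```text
t: 7.95
position: [0.4569, -0.1933, 0.2508]
ee_rot: [2.331, 2.105, 0.0]
contact_force: [-0.0, 0.9, -0.9]
finger_gap: 0.55
finger_force: 0.0
0.86 [495. 123.] [ 0.7897 -0.1946] [ 27.07202148 199.64096069] 24.216339111328125 0.014317176575202872 [[0.7364000082015991, -0.10909999907016754], [0.8183000087738037, -0.29120001196861267], [0.8428999781608582, -0.2800999879837036], [0.7610999941825867, -0.09799999743700027]]
0.67 [255.  92.] [ 0.4652 -0.1143] [200.10739136  25.05256653] 84.03962707519531 0.014332633854609977 [[0.4424000084400177, -0.21250000596046448], [0.4672999978065491, -0.2151000052690506], [0.48809999227523804, -0.016100000590085983], [0.46320000290870667, -0.013500000350177288]]
dpos [0.0805 0.0019 0.2437] turn [-0.0011 -0.0007 -0.0002] | pos [ 0.4566 -0.1923  0.2496] q [-0.64  0.27  1.41  0.    1.46 -0.54] F [0.1 0.2 0.6] gap 0.549 t 8.05
tool axes (cols, world): [[0.1, 0.995, -0.002], [0.995, -0.1, 0.002], [0.001, -0.002, -1.0]]
0.84 [319. 239.] [ 0.4622 -0.1136] [199.93681335  25.31402206] 83.94932556152344 0.014066949156767206 [[0.4390999972820282, -0.21170000731945038], [0.4643000066280365, -0.2143000066280365], [0.48539999127388, -0.01549999974668026], [0.4602000117301941, -0.012799999676644802]]
0.71 [341. 130.] [ 0.7869 -0.1948] [ 26.32014275 200.67195129] 23.831905364990234 0.013585920580822197 [[0.7343000173568726, -0.10840000212192535], [0.8154000043869019, -0.29190000891685486], [0.8393999934196472, -0.28130000829696655], [0.758400022983551, -0.09769999980926514]]
0.67 [247. 172.] [0.6321 0.0876] [188.74302673  80.50307465] 87.70095825195312 0.009094609787119845 [[0.5879999995231628, -0.005100000184029341], [0.6685000061988831, -0.008299999870359898], [0.6761000156402588, 0.18019999563694], [0.5956000089645386, 0.1835000067949295]]
```

```bash
python3 -m inch '[{"delta_pos":[0.04,0,0.04],"turn":[0,0,0],"fingers":50},{"delta_pos":[0.079,0,0.08],"turn":[0,0,0],"fingers":50},{"delta_pos":[0.079,0,0.13],"turn":[0,0,0],"fingers":50},{"delta_pos":[0.079,0,0.18],"turn":[0,0,0],"fingers":50},{"delta_pos":[0.079,0,0.215],"turn":[0,0,0],"fingers":50},{"delta_pos":[0.079,0,0.235],"turn":[0,0,0],"fingers":50},{"delta_pos":[0.079,0,0.243],"turn":[0,0,0],"fingers":50},{"delta_pos":[0.079,0,0.245],"turn":[0,0,0],"fingers":50},{"delta_pos":[0.079,0,0.245],"turn":[0,0,0],"fingers":40},{"delta_pos":[0.079,0,0.245],"turn":[0,0,0],"fingers":25},{"delta_pos":[0.079,0,0.245],"turn":[0,0,0],"fingers":10},{"delta_pos":[0.079,0,0.245],"turn":[0,0,0],"fingers":10},{"delta_pos":[0.079,0,0.245],"turn":[0,0,0],"fingers":10},{"delta_pos":[0.079,0,0.245],"turn":[0,0,0],"fingers":10}]' 40
python3 - <<'E'
from h import *
go([.56,-.05,.25],[.9991,-.043])
E
```

```text
t: 9.55
position: [0.4657, -0.1148, 0.007]
ee_rot: [2.329, 2.105, 0.002]
contact_force: [-0.5, 1.3, 7.3]
finger_gap: 0.28
finger_force: 40.2
dpos [ 0.0738  0.0879 -0.2428] turn [ 0.0012  0.0004 -0.0278] | pos [ 0.4657 -0.1148  0.007 ] q [-0.49  0.56  1.79  0.    0.79 -0.39] F [-0.5  1.3  7.3] gap 0.28 t 9.55
tool axes (cols, world): [[0.101, 0.995, 0.002], [0.995, -0.101, -0.001], [-0.001, 0.002, -1.0]]
```

```bash
python3 -m inch '[{"delta_pos":[0,0,-0.01],"turn":[0,0,0],"fingers":10},{"delta_pos":[0,0,-0.05],"turn":[0,0,0],"fingers":10},{"delta_pos":[0,0,-0.1],"turn":[0,0,0],"fingers":10},{"delta_pos":[0,0,-0.15],"turn":[0,0,0],"fingers":10},{"delta_pos":[0.02,0.01,-0.2],"turn":[0,0,-0.015],"fingers":10},{"delta_pos":[0.05,0.025,-0.24],"turn":[0,0,-0.027],"fingers":10},{"delta_pos":[0.09,0.045,-0.273],"turn":[0,0,-0.027],"fingers":10},{"delta_pos":[0.13,0.06,-0.273],"turn":[0,0,-0.027],"fingers":10},{"delta_pos":[0.142,0.065,-0.273],"turn":[0,0,-0.027],"fingers":10},{"delta_pos":[0.142,0.065,-0.273],"turn":[0,0,-0.027],"fingers":10},{"delta_pos":[0.142,0.065,-0.273],"turn":[0,0,-0.027],"fingers":10}]' 40
cat > caps.py <<'E'
from h import *
d=cam('wrist'); w=cloud(d); cv2.imwrite('pics/w3.png',d['frame'])
hm=((w[...,2]>.099)&(w[...,2]<.118)&(w[...,0]>.55)&(w[...,0]<.75)&(w[...,1]>-.1)&(w[...,1]<.25)).astype(np.uint8)
n,l,st,c=cv2.connectedComponentsWithStats(hm)
for i in range(1,n):
    if st[i,4]>30:
        q=w[l==i]; cc,r=cv2.minEnclosingCircle((q[:,:2]*1000).astype(np.float32)); print(c[i].round(1),st[i,4],np.round(cc,1),round(r,1),np.median(q[:,2]).round(4))
q=w[(w[...,2]>.2)]; 
go([.609,.09,.14],[.9991,-.043])
E
python3 caps.py
```

```text
t: 10.65
position: [0.5433, 0.0198, 0.2786]
ee_rot: [-2.27, -2.171, 0.002]
contact_force: [0.6, -0.6, -0.3]
finger_gap: 0.277
finger_force: 39.7
[321.3  21.4] 369 [614.3 173.1] 9.8 0.1052
[319.6  48.4] 333 [613.9 148.8] 9.9 0.1052
[366.7  48.2] 351 [661.7 147.2] 9.9 0.1052
[318.2  74. ] 305 [612.9 125.1] 9.7 0.1052
[316.7  98.2] 282 [612.  101.2] 9.8 0.1053
[315.4 121.1] 261 [611.1  77.1] 9.8 0.1053
[358.8 120.8] 271 [659.   75.7] 9.8 0.1054
[314.4 143.3] 264 [610.2  53.5] 9.7 0.1098
[356.2 142.7] 257 [658.   51.7] 9.7 0.1054
[354.  163.4] 240 [657.5  27.7] 9.8 0.1053
[312.7 163.8] 226 [609.3  29.5] 9.6 0.1054
[311.5 183.5] 216 [608.4   5.4] 9.7 0.1054
[351.8 183.1] 229 [656.6   4.1] 9.9 0.1053
dpos [0.0737 0.0626 0.1385] turn [-0.0006  0.0001 -0.0012] | pos [0.5433 0.0193 0.2786] q [-0.18  0.34  1.22 -0.    1.58 -0.14] F [ 0.6  0.4 -1.1] gap 0.274 t 10.7
tool axes (cols, world): [[0.045, 0.999, -0.001], [0.999, -0.045, -0.0], [-0.0, -0.001, -1.0]]
```

View pics/w3.png

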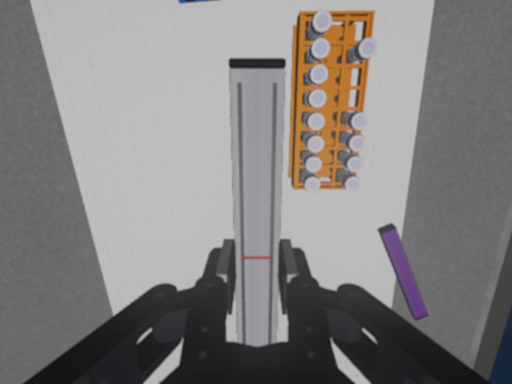

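The wrist view shows the bar held at its red line (256,258). The orange rack's front row runs from (321,21) to (311,183), and the cap at (314,143), 6th from the left, is the high one. Next I measure the bar's own line in this frame.

Run:
```python
from h import *
d=cam('wrist'); w=cloud(d); s=read_state(); R0=R.from_rotvec(s['ee_rot'])
m=np.zeros(w.shape[:2],bool); m[60:235,225:290]=1; m&=np.abs(d['range_z']-0)>0
q=w[m]; q=q[q[:,2]>.22]; t=R0.inv().apply(q-s['position'])
print('tool z of bar top',np.percentile(t[:,2],[10,50,90]).round(4))
top=t[np.abs(t[:,2]-np.median(t[:,2]))<.006]
r=cv2.minAreaRect((top[:,:2]*1000).astype(np.float32)); print(r,cv2.boxPoints(r))
# red line
f=d['frame'].astype(int); red=(f[...,2]-f[...,1]>40)&(f[...,2]-f[...,0]>40); red[:,:230]=0; red[:,285:]=0; red[:240]=0; red[280:]=0
K=np.array(d['camera_matrix']); v,u=np.nonzero(red); zz=np.median(t[:,2]); T=np.array(d['tool_from_camera'])
ray=np.array([(u.mean()-K[0,2])/K[0,0],(v.mean()-K[1,2])/K[1,1],1])@T[:3,:3].T; k=(zz-T[2,3])/ray[2]; print('red',u.mean(),v.mean(),T[:3,3]+k*ray)
i=np.linspace(0,len(top)-1,2000).astype(int); A=np.polyfit(top[:,0],top[:,2],1); print('pitch slope',A)
```

```text
tool z of bar top [-0.008  -0.0072 -0.0063]
((57.51993179321289, 0.4312553405761719), (25.21181297302246, 85.63513946533203), 89.93289947509766) [[ 14.68763  -12.124497]
 [100.32271  -12.224788]
 [100.352234  12.987008]
 [ 14.717155  13.087298]]
red 254.58333333333334 257.45 [ 0.00070044 -0.00063074 -0.00715507]
pitch slope [ 0.00086344 -0.00720236]
```

Run:
```python
from h import *
go([.610,.089,.135],[.9993,-.038])
```

```text
dpos [0.073  0.0635 0.1436] turn [-0.0005  0.0001 -0.0038] | pos [0.5434 0.019  0.2787] q [-0.18  0.34  1.22 -0.    1.58 -0.14] F [ 0.9 -0.8 -1.1] gap 0.279 t 10.75
tool axes (cols, world): [[0.046, 0.999, -0.001], [0.999, -0.046, -0.0], [-0.0, -0.001, -1.0]]
```

```bash
python3 -m inch '[{"delta_pos":[0.03,0.03,0],"turn":[0,0,-0.004],"fingers":10},{"delta_pos":[0.06,0.05,0.02],"turn":[0,-0.01,-0.004],"fingers":10},{"delta_pos":[0.073,0.0635,0.06],"turn":[0,-0.018,-0.004],"fingers":10},{"delta_pos":[0.073,0.0635,0.1],"turn":[0,-0.018,-0.004],"fingers":10},{"delta_pos":[0.073,0.0635,0.13],"turn":[0,-0.018,-0.004],"fingers":10},{"delta_pos":[0.073,0.0635,0.144],"turn":[0,-0.018,-0.004],"fingers":10},{"delta_pos":[0.073,0.0635,0.144],"turn":[0,-0.018,-0.004],"fingers":10},{"delta_pos":[0.073,0.0635,0.144],"turn":[0,-0.018,-0.004],"fingers":10},{"delta_pos":[0.073,0.0635,0.144],"turn":[0,-0.018,-0.004],"fingers":10}]'
python3 - <<'E'
from h import *
d=cam('side'); cv2.imwrite('pics/s4.png',cv2.resize(d['frame'][140:240,190:320],None,fx=6,fy=6,interpolation=cv2.INTER_CUBIC)); go([.610,.089,.12],[.9993,-.038])
E
```

```text
t: 11.65
position: [0.6112, 0.0896, 0.1363]
ee_rot: [2.242, 2.16, -0.04]
contact_force: [0.4, 1.6, -1.0]
finger_gap: 0.277
finger_force: 39.8
dpos [-0.0002 -0.0012  0.0162] turn [0.001  0.018  0.0006] | pos [0.6112 0.0898 0.1362] q [-0.03  0.58  1.24 -0.04  1.32  0.02] F [-0.   0.1 -0.5] gap 0.278 t 11.7
tool axes (cols, world): [[0.037, 0.999, 0.001], [0.999, -0.037, -0.038], [-0.038, 0.002, -0.999]]
```

View pics/s4.png

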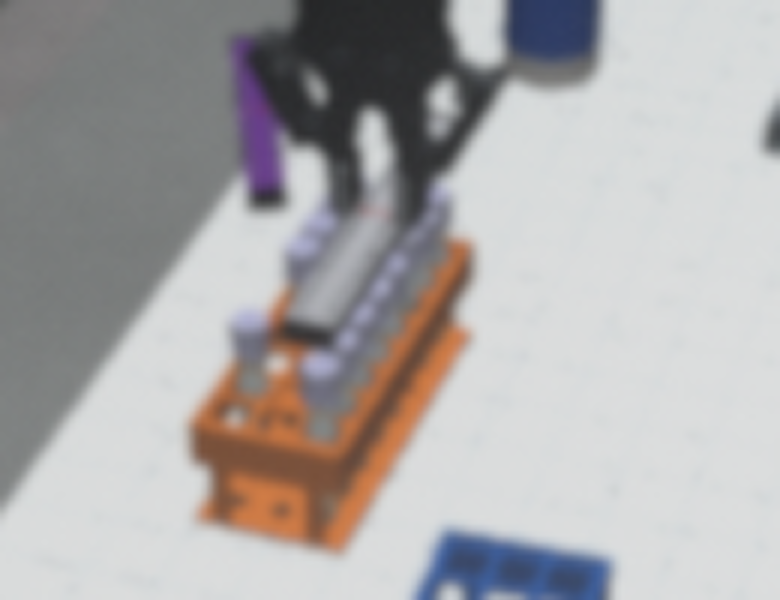

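The side crop shows the bar above the front row, with its left end at about (308,335). It looks shifted because it hangs 20 mm high, so I check the alignment numerically with the side and top cameras.

Run:
```python
from h import *
n0=np.array([.9993,-.037]); y0=np.array([.037,.9993])
for c in ('side','top'):
    d=cam(c); w=cloud(d); f=d['frame'].astype(int)
    g=(w[...,0]>.57)&(w[...,0]<.65)&(w[...,1]>-.03)&(w[...,1]<.21)
    A=w[g&(w[...,2]>.130)&(w[...,2]<.150)]; B=w[g&(w[...,2]>.1015)&(w[...,2]<.1065)&(w[...,0]<.63)]
    for nm,q in (('bar',A),('caps',B)):
        if len(q)<10: print(c,nm,len(q)); continue
        s=q[:,:2]@y0; n=q[:,:2]@n0
        print(c,nm,len(q),'along',np.percentile(s,[1,99]).round(4))
        for lo in np.arange(-.02,.2,.04):
            k=(s>=lo)&(s<lo+.04)
            if k.sum()>15: print('   s',round(lo+.02,2),k.sum(),'n',np.percentile(n[k],[3,50,97]).round(4),'z',np.median(q[k,2]).round(4))
```

```text
side bar 303 along [0.0201 0.2153]
   s 0.08 23 n [0.5938 0.6127 0.6186] z 0.1433
   s 0.12 94 n [0.5839 0.6042 0.6259] z 0.1433
   s 0.16 80 n [0.5936 0.6042 0.6176] z 0.141
   s 0.2 93 n [0.5931 0.6047 0.6176] z 0.1391
side caps 84 along [0.0222 0.2061]
   s 0.16 18 n [0.5961 0.5992 0.6046] z 0.1049
   s 0.2 26 n [0.5969 0.605  0.6159] z 0.1046
top bar 338 along [0.0154 0.2126]
   s 0.0 23 n [0.5922 0.6031 0.6158] z 0.1459
   s 0.04 74 n [0.5922 0.6029 0.6159] z 0.1455
   s 0.08 101 n [0.5921 0.6    0.6163] z 0.1439
   s 0.16 109 n [0.5924 0.6018 0.6149] z 0.1407
   s 0.2 21 n [0.5927 0.6059 0.6157] z 0.1383
top caps 6
```

```bash
python3 -m inch '[{"delta_pos":[0,0,0.006],"turn":[0,0,0],"fingers":10},{"delta_pos":[0,0,0.011],"turn":[0,0,0],"fingers":10},{"delta_pos":[0,0,0.014],"turn":[0,0,0],"fingers":10},{"delta_pos":[0,0,0.0155],"turn":[0,0,0],"fingers":10},{"delta_pos":[0,0,0.0165],"turn":[0,0,0],"fingers":10},{"delta_pos":[0,0,0.017],"turn":[0,0,0],"fingers":10},{"delta_pos":[0,0,0.017],"turn":[0,0,0],"fingers":10}]'
```

```text
t: 12.5
position: [0.6107, 0.0896, 0.1179]
ee_rot: [2.242, 2.163, -0.042]
contact_force: [-1.1, -0.7, -0.7]
finger_gap: 0.28
finger_force: 39.8
```

```bash
python3 -m inch '[{"delta_pos":[0,0,0.0005],"turn":[0,0,0],"fingers":10},{"delta_pos":[0,0,0.0005],"turn":[0,0,0],"fingers":10}]'; python3 -m inch '[{"delta_pos":[0,0,0.0005],"turn":[0,0,0],"fingers":10},{"delta_pos":[0,0,0.0005],"turn":[0,0,0],"fingers":10}]'
```

```text
t: 12.7
position: [0.6107, 0.0896, 0.1174]
ee_rot: [2.242, 2.163, -0.042]
contact_force: [-0.1, 0.6, 0.1]
finger_gap: 0.274
finger_force: 39.8
t: 12.9
position: [0.6107, 0.0896, 0.1168]
ee_rot: [2.242, 2.163, -0.042]
contact_force: [-0.6, 0.3, -1.7]
finger_gap: 0.276
finger_force: 39.8
```

```bash
python3 -m inch '[{"delta_pos":[0,0,0.0005],"turn":[0,0,0],"fingers":10},{"delta_pos":[0,0,0.0005],"turn":[0,0,0],"fingers":10}]'; python3 -m inch '[{"delta_pos":[0,0,0.0005],"turn":[0,0,0],"fingers":10},{"delta_pos":[0,0,0.0005],"turn":[0,0,0],"fingers":10}]'
```

```text
t: 13.1
position: [0.6107, 0.0896, 0.1165]
ee_rot: [2.242, 2.162, -0.042]
contact_force: [-0.7, 0.5, 0.7]
finger_gap: 0.279
finger_force: 40.0
t: 13.3
position: [0.6108, 0.0895, 0.1164]
ee_rot: [2.242, 2.162, -0.042]
contact_force: [-2.5, 0.4, 5.2]
finger_gap: 0.276
finger_force: 40.4
```

```bash
python3 -m inch '[{"delta_pos":[0,0,-0.0004],"turn":[0,0,0],"fingers":10},{"delta_pos":[0,0,-0.0004],"turn":[0,0,0],"fingers":30},{"delta_pos":[0,0,-0.0004],"turn":[0,0,0],"fingers":36},{"delta_pos":[0,0,-0.0004],"turn":[0,0,0],"fingers":42},{"delta_pos":[0,0,-0.0004],"turn":[0,0,0],"fingers":42},{"delta_pos":[0,0,-0.005],"turn":[0,0,0],"fingers":42},{"delta_pos":[0,0,-0.015],"turn":[0,0,0],"fingers":42},{"delta_pos":[0,0,-0.03],"turn":[0,0,0],"fingers":42},{"delta_pos":[0,0,-0.06],"turn":[0,0.018,0],"fingers":42},{"delta_pos":[-0.04,0,-0.1],"turn":[0,0.018,0],"fingers":20},{"delta_pos":[-0.08,0,-0.13],"turn":[0,0.018,0],"fingers":0},{"delta_pos":[-0.08,0,-0.13],"turn":[0,0.018,0],"fingers":0},{"delta_pos":[-0.08,0,-0.13],"turn":[0,0.018,0],"fingers":0}]'
cat > bar.py <<'E'
from h import *
import sys
pr=sys.argv[1] if len(sys.argv)>1 else None
y0=np.array([.037,.9993]); n0=np.array([.9993,-.037])
for c in ('wrist','top'):
    d=cam(c); w=cloud(d)
    if pr: cv2.imwrite(f'pics/{c}{pr}.png',d['frame'])
    g=(w[...,0]>.58)&(w[...,0]<.64)&(w[...,1]>-.06)&(w[...,1]<.24)&(w[...,2]>.114)&(w[...,2]<.135)
    q=w[g]
    if len(q)<50: print(c,len(q)); continue
    b=box(q); s=q[:,:2]@y0; p=np.polyfit(s-.1118,q[:,2],1)
    print(c,len(q),b[0].round(4),b[1].round(1),round(b[2],2),'slope %.4f ztop mid %.4f'%tuple(p),'n',(np.percentile(q[:,:2]@n0,[2,98])).round(4),'s',np.percentile(s,[0.5,99.5]).round(4))
go([.610,.089,.15],[.9993,-.037])
E
python3 bar.py 5
```

```text
t: 14.6
position: [0.6081, 0.0137, 0.2501]
ee_rot: [2.262, 2.178, 0.002]
contact_force: [0.3, 1.0, -1.6]
finger_gap: -0.001
finger_force: 0.0
wrist 5688 [0.6108 0.0828] [185.3  25. ] 87.96 slope -0.0379 ztop mid 0.1237 n [0.5953 0.6193] s [0.0144 0.1972]
top 485 [0.6084 0.1016] [175.1  26.3] 88.13 slope -0.0383 ztop mid 0.1230 n [0.5918 0.6164] s [0.0369 0.2114]
dpos [ 0.0736 -0.      0.0979] turn [-0.0009 -0.0003  0.0006] | pos [0.6076 0.0154 0.2479] q [-0.17  0.48  1.09  0.    1.57 -0.13] F [-0.   0.4 -0. ] gap -0.003 t 14.7
tool axes (cols, world): [[0.036, 0.999, -0.002], [0.999, -0.036, 0.001], [0.001, -0.002, -1.0]]
```

View pics/wrist5.png

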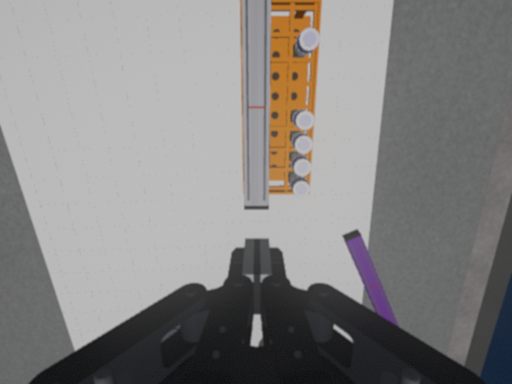

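The wrist view shows the bar along the row with its red line at (256,107) and right end at (256,207). It slopes down to the left by 0.038. Now the left-end press.

Run:
```python
from h import *
go([.6138,.1731,.126],[.9993,-.036])
```

```text
dpos [0.1578 0.0008 0.122 ] turn [-0.0009 -0.0003  0.0001] | pos [0.6076 0.0154 0.2479] q [-0.17  0.48  1.09  0.    1.57 -0.13] F [-0.   0.4 -0. ] gap -0.003 t 14.7
tool axes (cols, world): [[0.036, 0.999, -0.002], [0.999, -0.036, 0.001], [0.001, -0.002, -1.0]]
```

```bash
python3 -m inch '[{"delta_pos":[0.05,0,0.02],"turn":[0,-0.018,0],"fingers":0},{"delta_pos":[0.1,0,0.04],"turn":[0,-0.018,0],"fingers":0},{"delta_pos":[0.14,0,0.06],"turn":[0,-0.018,0],"fingers":0},{"delta_pos":[0.158,0.001,0.085],"turn":[0,-0.018,0],"fingers":0},{"delta_pos":[0.158,0.001,0.105],"turn":[0,-0.018,0],"fingers":0},{"delta_pos":[0.158,0.001,0.115],"turn":[0,-0.018,0],"fingers":0},{"delta_pos":[0.158,0.001,0.12],"turn":[0,-0.018,0],"fingers":0},{"delta_pos":[0.158,0.001,0.12],"turn":[0,-0.018,0],"fingers":0},{"delta_pos":[0.158,0.001,0.12],"turn":[0,-0.018,0],"fingers":0}]'
python3 - <<'E'
from h import *
go([.6138,.1731,.1205],[.9993,-.036])
E
```

```text
t: 15.6
position: [0.6151, 0.1721, 0.1296]
ee_rot: [2.242, 2.161, -0.041]
contact_force: [-0.4, 1.0, 1.3]
finger_gap: 0.001
finger_force: 0.0
dpos [ 0.0013 -0.0013  0.0091] turn [ 0.0006  0.0179 -0.0004] | pos [0.6151 0.1721 0.1296] q [ 0.1   0.62  1.18 -0.04  1.35  0.15] F [-0.4  1.   1.3] gap 0.001 t 15.6
tool axes (cols, world): [[0.037, 0.999, -0.0], [0.999, -0.037, -0.037], [-0.037, 0.001, -0.999]]
```

```bash
python3 -m inch '[{"delta_pos":[0.001,-0.001,0.004],"turn":[0,0,0],"fingers":0},{"delta_pos":[0.001,-0.001,0.007],"turn":[0,0,0],"fingers":0},{"delta_pos":[0.001,-0.001,0.0085],"turn":[0,0,0],"fingers":0},{"delta_pos":[0.001,-0.001,0.009],"turn":[0,0,0],"fingers":0},{"delta_pos":[0.001,-0.001,0.009],"turn":[0,0,0],"fingers":0}]'; python3 -m inch '[{"delta_pos":[0,0,0.0005],"turn":[0,0,0],"fingers":0},{"delta_pos":[0,0,0.0005],"turn":[0,0,0],"fingers":0}]'
```

```text
t: 16.1
position: [0.6139, 0.1731, 0.1213]
ee_rot: [2.242, 2.162, -0.04]
contact_force: [-4.2, -0.8, 8.4]
finger_gap: 0.002
finger_force: 4.6
t: 16.3
position: [0.6139, 0.1731, 0.1213]
ee_rot: [2.241, 2.161, -0.04]
contact_force: [-5.1, 0.1, 12.4]
finger_gap: -0.001
finger_force: 6.0
```

```bash
python3 -m inch '[{"delta_pos":[0,0,-0.0008],"turn":[0,0,0],"fingers":0},{"delta_pos":[0,0,-0.0008],"turn":[0,0,0],"fingers":0}]'; python3 bar.py; python3 -m inch '[{"delta_pos":[0,0,-0.005],"turn":[0,0,0],"fingers":0},{"delta_pos":[0,0,-0.02],"turn":[0,0,0],"fingers":0},{"delta_pos":[0,0,-0.03],"turn":[0,0.02,0],"fingers":0},{"delta_pos":[-0.05,0,-0.03],"turn":[0,0.04,0],"fingers":0},{"delta_pos":[-0.1,0,-0.03],"turn":[0,0.063,0],"fingers":0},{"delta_pos":[-0.15,0,-0.03],"turn":[0,0.063,0],"fingers":0},{"delta_pos":[-0.16,0,-0.03],"turn":[0,0.063,0],"fingers":0},{"delta_pos":[-0.16,0,-0.03],"turn":[0,0.063,0],"fingers":0}]'
python3 - <<'E'
from h import *
go([.6075,.0042,.130],[.9993,-.036])
E
```

```text
t: 16.5
position: [0.6139, 0.1731, 0.1213]
ee_rot: [2.242, 2.162, -0.041]
contact_force: [-3.5, 0.4, 7.5]
finger_gap: 0.0
finger_force: 3.7
wrist 1712 [0.6144 0.146 ] [90.4 27.2] 89.83 slope -0.0151 ztop mid 0.1240 n [0.5955 0.6196] s [0.1245 0.2135]
top 544 [0.6077 0.0781] [174.1  25.6] 87.48 slope -0.0351 ztop mid 0.1229 n [0.5919 0.6163] s [0.0139 0.1835]
dpos [-0.0852 -0.0008 -0.0255] turn [0.0007 0.0179 0.0003] | pos [0.6139 0.1731 0.1213] q [ 0.1   0.63  1.19 -0.04  1.33  0.15] F [-2.1  0.3  7.8] gap 0.003 t 16.6
tool axes (cols, world): [[0.036, 0.999, 0.0], [0.999, -0.036, -0.038], [-0.038, 0.001, -0.999]]
t: 17.4
position: [0.6081, 0.0127, 0.1562]
ee_rot: [-2.216, -2.131, -0.105]
contact_force: [-0.0, 0.8, -0.4]
finger_gap: 0.005
finger_force: 0.0
dpos [-0.011  -0.0002  0.0253] turn [ 0.0001 -0.045  -0.0015] | pos [0.6081 0.0127 0.1562] q [-0.21  0.54  1.25  0.09  1.36 -0.19] F [-0.   0.8 -0.4] gap 0.005 t 17.4
tool axes (cols, world): [[0.039, 0.999, 0.004], [0.995, -0.039, 0.094], [0.094, 0.0, -0.996]]
```

```bash
python3 -m inch '[{"delta_pos":[-0.01,0,0.01],"turn":[0,0,0],"fingers":0},{"delta_pos":[-0.011,0,0.02],"turn":[0,0,0],"fingers":0},{"delta_pos":[-0.011,0,0.025],"turn":[0,0,0],"fingers":0},{"delta_pos":[-0.011,0,0.027],"turn":[0,0,0],"fingers":0},{"delta_pos":[-0.011,0,0.029],"turn":[0,0,0],"fingers":0},{"delta_pos":[-0.012,0,0.031],"turn":[0,0,0],"fingers":0},{"delta_pos":[-0.012,0,0.032],"turn":[0,0,0],"fingers":0},{"delta_pos":[-0.012,0,0.033],"turn":[0,0,0],"fingers":0},{"delta_pos":[-0.012,0,0.033],"turn":[0,0,0],"fingers":0}]'; python3 -m inch '[{"delta_pos":[0,0,0.0005],"turn":[0,0,0],"fingers":0},{"delta_pos":[0,0,0.0005],"turn":[0,0,0],"fingers":0}]'
```

```text
t: 18.3
position: [0.6077, 0.0055, 0.1221]
ee_rot: [-2.213, -2.134, -0.104]
contact_force: [-1.0, -0.2, 0.8]
finger_gap: 0.001
finger_force: 0.5
t: 18.5
position: [0.6078, 0.0055, 0.1219]
ee_rot: [-2.213, -2.135, -0.104]
contact_force: [-0.2, -1.4, 2.1]
finger_gap: -0.003
finger_force: 1.3
```

```bash
python3 -m inch '[{"delta_pos":[0,0,0.0004],"turn":[0,0,0],"fingers":0},{"delta_pos":[0,0,0.0004],"turn":[0,0,0],"fingers":0}]'; python3 bar.py
```

```text
t: 18.7
position: [0.6078, 0.0055, 0.1218]
ee_rot: [-2.214, -2.135, -0.105]
contact_force: [-0.9, -1.6, 5.4]
finger_gap: -0.003
finger_force: 2.8
wrist 12427 [0.6103 0.0691] [122.5  27.1] 88.19 slope 0.0786 ztop mid 0.1289 n [0.595  0.6191] s [0.0325 0.1519]
top 499 [0.6081 0.1141] [148.2  25.8] 88.41 slope 0.0712 ztop mid 0.1277 n [0.5906 0.6158] s [0.0648 0.208 ]
dpos [ 0.0858 -0.0008 -0.0203] turn [ 0.0004 -0.0448  0.0004] | pos [0.6078 0.0055 0.1218] q [-0.23  0.57  1.3   0.1   1.29 -0.22] F [-1.3 -1.2  6. ] gap -0.0 t 18.8
tool axes (cols, world): [[0.036, 0.999, 0.004], [0.995, -0.036, 0.094], [0.094, 0.001, -0.996]]
```

The press readings give slopes of about 0.037 (left) and 0.09 (right). That ratio of about 2.5 puts the high tube at y = -36 mm, which agrees with the picture. Letting the bar back down slowly and moving above that tube.

```bash
python3 -m inch '[{"delta_pos":[0,0,-0.001],"turn":[0,0,0],"fingers":0},{"delta_pos":[0,0,-0.002],"turn":[0,0,0],"fingers":0},{"delta_pos":[0,0,-0.003],"turn":[0,0,0],"fingers":0},{"delta_pos":[0,0,-0.004],"turn":[0,0,0],"fingers":0},{"delta_pos":[0,0,-0.005],"turn":[0,0,0],"fingers":0},{"delta_pos":[0,0,-0.006],"turn":[0,0,0],"fingers":0},{"delta_pos":[0,0,-0.007],"turn":[0,0,0],"fingers":0},{"delta_pos":[0,0,-0.008],"turn":[0,0,0],"fingers":0},{"delta_pos":[0,0,-0.01],"turn":[0,0,0],"fingers":0},{"delta_pos":[0,0,-0.025],"turn":[0,0,0],"fingers":0},{"delta_pos":[0.005,0,-0.03],"turn":[0,-0.045,0],"fingers":0},{"delta_pos":[0.02,0,-0.03],"turn":[0,-0.045,0],"fingers":0},{"delta_pos":[0.045,0,-0.03],"turn":[0,-0.045,0],"fingers":0},{"delta_pos":[0.045,0,-0.03],"turn":[0,-0.045,0],"fingers":0},{"delta_pos":[0.045,0,-0.03],"turn":[0,-0.045,0],"fingers":0}]'
python3 bar.py
python3 - <<'E'
from h import *
go([.6094,.0532,.128],[.9993,-.036])
E
```

```text
t: 20.3
position: [0.6089, 0.0483, 0.1549]
ee_rot: [-2.259, -2.181, -0.0]
contact_force: [-1.1, -0.4, 0.8]
finger_gap: -0.002
finger_force: 0.0
wrist 9878 [0.6112 0.1086] [148.9  25.2] 88.52 slope -0.0382 ztop mid 0.1237 n [0.5947 0.6187] s [0.0605 0.205 ]
top 449 [0.6074 0.0903] [198.6  25.8] 88.34 slope -0.0399 ztop mid 0.1232 n [0.5908 0.6151] s [0.0138 0.2115]
dpos [ 0.0417 -0.0006  0.0049] turn [-0.0004 -0.0003  0.0002] | pos [0.6091 0.0473 0.1549] q [-0.12  0.55  1.24  0.    1.35 -0.08] F [0.7 0.8 1. ] gap -0.001 t 20.4
tool axes (cols, world): [[0.037, 0.999, -0.001], [0.999, -0.037, 0.001], [0.001, -0.001, -1.0]]
dpos [0.0059 0.0001 0.0269] turn [-0.0004 -0.0003 -0.0002] | pos [0.6091 0.0473 0.1549] q [-0.12  0.55  1.24  0.    1.35 -0.08] F [0.7 0.8 1. ] gap -0.001 t 20.4
tool axes (cols, world): [[0.037, 0.999, -0.001], [0.999, -0.037, 0.001], [0.001, -0.001, -1.0]]
```

```bash
python3 -m inch '[{"delta_pos":[0.006,0,0.01],"turn":[0,0,0],"fingers":0},{"delta_pos":[0.006,0,0.02],"turn":[0,0,0],"fingers":0},{"delta_pos":[0.006,0,0.026],"turn":[0,0,0],"fingers":0},{"delta_pos":[0.006,0,0.028],"turn":[0,0,0],"fingers":0},{"delta_pos":[0.006,0,0.029],"turn":[0,0,0],"fingers":0},{"delta_pos":[0.006,0,0.03],"turn":[0,0,0],"fingers":0},{"delta_pos":[0.006,0,0.031],"turn":[0,0,0],"fingers":0},{"delta_pos":[0.006,0,0.032],"turn":[0,0,0],"fingers":0},{"delta_pos":[0.006,0,0.033],"turn":[0,0,0],"fingers":0},{"delta_pos":[0.006,0,0.034],"turn":[0,0,0],"fingers":0},{"delta_pos":[0.006,0,0.034],"turn":[0,0,0],"fingers":0}]'; python3 -m inch '[{"delta_pos":[0,0,0.0005],"turn":[0,0,0],"fingers":0},{"delta_pos":[0,0,0.001],"turn":[0,0,0],"fingers":0},{"delta_pos":[0,0,0.001],"turn":[0,0,0],"fingers":0}]'
```

```text
t: 21.5
position: [0.6096, 0.0532, 0.123]
ee_rot: [2.26, 2.179, 0.001]
contact_force: [-4.1, -2.5, 11.1]
finger_gap: -0.001
finger_force: 5.3
t: 21.8
position: [0.6096, 0.0532, 0.1221]
ee_rot: [2.26, 2.179, 0.001]
contact_force: [-3.1, -1.8, 10.3]
finger_gap: -0.002
finger_force: 5.6
```

```bash
python3 -m inch '[{"delta_pos":[0,0,0.0005],"turn":[0,0,0],"fingers":0},{"delta_pos":[0,0,0.001],"turn":[0,0,0],"fingers":0},{"delta_pos":[0,0,0.0015],"turn":[0,0,0],"fingers":0},{"delta_pos":[0,0,0.0015],"turn":[0,0,0],"fingers":0}]'; python3 -m inch '[{"delta_pos":[0,0,0.0005],"turn":[0,0,0],"fingers":0},{"delta_pos":[0,0,0.001],"turn":[0,0,0],"fingers":0},{"delta_pos":[0,0,0.001],"turn":[0,0,0],"fingers":0}]'
```

```text
t: 22.2
position: [0.6097, 0.0531, 0.121]
ee_rot: [2.259, 2.179, 0.001]
contact_force: [-5.0, -2.1, 14.3]
finger_gap: 0.001
finger_force: 7.2
t: 22.5
position: [0.6097, 0.0531, 0.121]
ee_rot: [2.259, 2.179, 0.002]
contact_force: [-8.2, -3.4, 19.9]
finger_gap: 0.005
finger_force: 10.4
```

```bash
python3 -m inch '[{"delta_pos":[0,0,0.0005],"turn":[0,0,0],"fingers":0},{"delta_pos":[0,0,0.001],"turn":[0,0,0],"fingers":0},{"delta_pos":[0,0,0.001],"turn":[0,0,0],"fingers":0}]'; python3 -m inch '[{"delta_pos":[0,0,-0.002],"turn":[0,0,0],"fingers":0},{"delta_pos":[0,0,-0.004],"turn":[0,0,0],"fingers":0},{"delta_pos":[0,0,-0.006],"turn":[0,0,0],"fingers":0},{"delta_pos":[0,0,-0.015],"turn":[0,0,0],"fingers":0},{"delta_pos":[0,0,-0.05],"turn":[0,0,0],"fingers":0},{"delta_pos":[-0.05,0,-0.09],"turn":[0,0,0],"fingers":0},{"delta_pos":[-0.08,0,-0.12],"turn":[0,0,0],"fingers":0},{"delta_pos":[-0.09,0,-0.13],"turn":[0,0,0],"fingers":0},{"delta_pos":[-0.09,0,-0.13],"turn":[0,0,0],"fingers":0},{"delta_pos":[-0.09,0,-0.13],"turn":[0,0,0],"fingers":0}]'; python3 bar.py 9
```

```text
t: 22.8
position: [0.6097, 0.0531, 0.121]
ee_rot: [2.258, 2.178, 0.003]
contact_force: [-11.3, -2.0, 27.8]
finger_gap: 0.001
finger_force: 13.6
t: 23.8
position: [0.6059, -0.0359, 0.2462]
ee_rot: [-2.261, -2.18, 0.0]
contact_force: [-0.3, 0.5, -0.3]
finger_gap: -0.002
finger_force: 0.0
wrist 4513 [0.6103 0.0577] [135.3  25.1] 89.79 slope -0.0007 ztop mid 0.1203 n [0.595  0.6201] s [0.0137 0.1469]
top 679 [0.6075 0.1001] [178.1  26.1] 89.72 slope -0.0005 ztop mid 0.1197 n [0.5902 0.6167] s [0.0345 0.2112]
dpos [1.242e-01 1.000e-04 9.560e-02] turn [-0.0012 -0.0004  0.0009] | pos [ 0.6058 -0.0352  0.2455] q [-0.25  0.48  1.1   0.    1.57 -0.22] F [ 0.   0.5 -0. ] gap 0.0 t 23.9
tool axes (cols, world): [[0.035, 0.999, -0.003], [0.999, -0.035, 0.001], [0.001, -0.003, -1.0]]
```

View pics/wrist9.png

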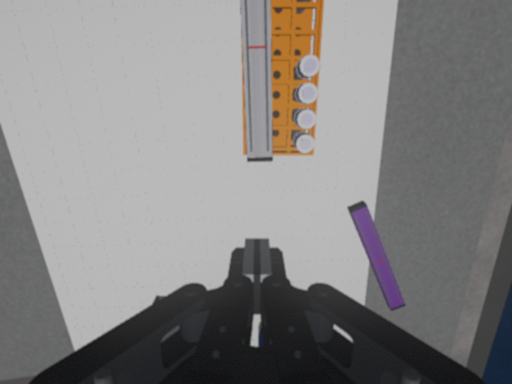

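The bar is flat (slope -0.0006, top at 0.121) with its right end at (260,158), but it yawed about 1.7° while I pushed. I'll square it to the row with one gentle squeeze at the middle.

```bash
python3 -m inch '[{"delta_pos":[0.05,0,0],"turn":[0,0,0],"fingers":42},{"delta_pos":[0.1,0,0.02],"turn":[0,0,0],"fingers":42},{"delta_pos":[0.124,0,0.05],"turn":[0,0,0],"fingers":42},{"delta_pos":[0.124,0,0.08],"turn":[0,0,0],"fingers":42},{"delta_pos":[0.124,0,0.095],"turn":[0,0,0],"fingers":42},{"delta_pos":[0.124,0,0.095],"turn":[0,0,0],"fingers":42},{"delta_pos":[0.124,0,0.095],"turn":[0,0,0],"fingers":42}]' 20
python3 - <<'E'
from h import *
go([.6108,.0892,.1155],[.9994,-.0352])
E
```

```text
t: 24.6
position: [0.6106, 0.0883, 0.1517]
ee_rot: [-2.26, -2.181, 0.001]
contact_force: [0.0, 1.1, -0.4]
finger_gap: 0.422
finger_force: 0.0
dpos [0.0009 0.0002 0.0362] turn [-0.0004 -0.     -0.0001] | pos [0.6106 0.0883 0.1517] q [-0.05  0.56  1.23  0.    1.36 -0.01] F [ 0.   1.1 -0.4] gap 0.422 t 24.6
tool axes (cols, world): [[0.035, 0.999, -0.001], [0.999, -0.035, 0.0], [0.0, -0.001, -1.0]]
```

```bash
python3 -m inch '[{"delta_pos":[0,0,0.015],"turn":[0,0,0],"fingers":42},{"delta_pos":[0,0,0.026],"turn":[0,0,0],"fingers":42},{"delta_pos":[0,0,0.033],"turn":[0,0,0],"fingers":42},{"delta_pos":[0,0,0.036],"turn":[0,0,0],"fingers":42},{"delta_pos":[0,0,0.036],"turn":[0,0,0],"fingers":36},{"delta_pos":[0,0,0.036],"turn":[0,0,0],"fingers":31},{"delta_pos":[0,0,0.036],"turn":[0,0,0],"fingers":27},{"delta_pos":[0,0,0.036],"turn":[0,0,0],"fingers":25},{"delta_pos":[0,0,0.036],"turn":[0,0,0],"fingers":25},{"delta_pos":[0,0,0.036],"turn":[0,0,0],"fingers":25}]' 20; python3 -m inch '[{"delta_pos":[0,0,0],"turn":[0,0,0],"fingers":30},{"delta_pos":[0,0,0],"turn":[0,0,0],"fingers":36},{"delta_pos":[0,0,0],"turn":[0,0,0],"fingers":42},{"delta_pos":[0,0,0],"turn":[0,0,0],"fingers":42},{"delta_pos":[0,0,-0.01],"turn":[0,0,0],"fingers":42},{"delta_pos":[0,0,-0.03],"turn":[0,0,0],"fingers":42},{"delta_pos":[0,0,-0.06],"turn":[0,0,0],"fingers":42},{"delta_pos":[-0.05,0,-0.1],"turn":[0,0,0],"fingers":42},{"delta_pos":[-0.1,0,-0.13],"turn":[0,0,0],"fingers":42},{"delta_pos":[-0.1,0,-0.13],"turn":[0,0,0],"fingers":42},{"delta_pos":[-0.1,0,-0.13],"turn":[0,0,0],"fingers":42}]'; python3 bar.py 10
python3 - <<'E'
from h import *
for c in ('side','top'):
    d=cam(c); w=cloud(d); 
    for l in ['spare_rack','spray_bottle','glove_box']:
        for o in trace(c,l)[:1]:
            q=w[o['region']]; print(c,l,round(o['p'],2),np.round(o['pixel']),np.nanmedian(q,0).round(3))
E
```

```text
t: 25.6
position: [0.6109, 0.0876, 0.1164]
ee_rot: [2.261, 2.18, 0.001]
contact_force: [-0.5, 0.3, 4.2]
finger_gap: 0.289
finger_force: 20.1
t: 26.7
position: [0.6075, -0.0148, 0.2485]
ee_rot: [2.262, 2.174, 0.003]
contact_force: [-1.1, 0.5, -0.1]
finger_gap: 0.423
finger_force: 0.0
wrist 4971 [0.6109 0.0683] [156.5  25. ] 89.3 slope -0.0019 ztop mid 0.1202 n [0.5952 0.6201] s [0.0139 0.1683]
top 585 [0.6079 0.0909] [196.3  26.4] 89.41 slope 0.0005 ztop mid 0.1198 n [0.5908 0.6167] s [0.0179 0.2114]
dpos [ 0.1011 -0.0005  0.0959] turn [-0.     -0.0001  0.0001] | pos [ 0.6068 -0.0121  0.2459] q [-0.21  0.47  1.1   0.    1.57 -0.18] F [ 0.7  0.3 -0. ] gap 0.416 t 26.8
tool axes (cols, world): [[0.037, 0.999, -0.0], [0.999, -0.037, 0.0], [0.0, -0.0, -1.0]]
side spare_rack 0.55 [268. 265.] [0.487 0.344 0.051]
side spray_bottle 0.75 [280. 135.] [ 0.622 -0.305  0.076]
side glove_box 0.65 [289. 334.] [0.379 0.554 0.069]
top spare_rack 0.72 [159. 225.] [0.489 0.331 0.007]
top spray_bottle 0.95 [399. 174.] [ 0.619 -0.315  0.108]
top glove_box 0.62 [ 80. 262.] [0.38  0.509 0.068]
```

Still 1.3° off the row, since the 20 N squeeze didn't fully square it. One firmer squeeze.

```bash
python3 -m inch '[{"delta_pos":[0.05,0,0],"turn":[0,0,0],"fingers":42},{"delta_pos":[0.1,0,0.03],"turn":[0,0,0],"fingers":42},{"delta_pos":[0.101,0,0.07],"turn":[0,0,0],"fingers":42},{"delta_pos":[0.101,0,0.1],"turn":[0,0,0],"fingers":42},{"delta_pos":[0.101,0,0.12],"turn":[0,0,0],"fingers":42},{"delta_pos":[0.101,0,0.129],"turn":[0,0,0],"fingers":42},{"delta_pos":[0.101,0,0.131],"turn":[0,0,0],"fingers":42},{"delta_pos":[0.101,0,0.131],"turn":[0,0,0],"fingers":36},{"delta_pos":[0.101,0,0.131],"turn":[0,0,0],"fingers":30},{"delta_pos":[0.101,0,0.131],"turn":[0,0,0],"fingers":10},{"delta_pos":[0.101,0,0.131],"turn":[0,0,0],"fingers":10},{"delta_pos":[0.101,0,0.131],"turn":[0,0,0],"fingers":10},{"delta_pos":[0.101,0,0.131],"turn":[0,0,0],"fingers":10}]' 50; python3 -m inch '[{"delta_pos":[0,0,0],"turn":[0,0,0],"fingers":30},{"delta_pos":[0,0,0],"turn":[0,0,0],"fingers":36},{"delta_pos":[0,0,0],"turn":[0,0,0],"fingers":42},{"delta_pos":[0,0,0],"turn":[0,0,0],"fingers":42},{"delta_pos":[0,0,-0.01],"turn":[0,0,0],"fingers":42},{"delta_pos":[0,0,-0.03],"turn":[0,0,0],"fingers":42},{"delta_pos":[0,0,-0.06],"turn":[0,0,0],"fingers":42},{"delta_pos":[-0.05,0,-0.1],"turn":[0,0,0],"fingers":42},{"delta_pos":[-0.1,0,-0.13],"turn":[0,0,0],"fingers":42},{"delta_pos":[-0.1,0,-0.13],"turn":[0,0,0],"fingers":42},{"delta_pos":[-0.1,0,-0.13],"turn":[0,0,0],"fingers":42}]'; python3 bar.py 11
```

```text
t: 28.5
position: [0.6113, 0.0885, 0.1163]
ee_rot: [2.26, 2.179, 0.003]
contact_force: [-0.6, 0.1, 6.1]
finger_gap: 0.272
finger_force: 49.5
t: 29.6
position: [0.6076, -0.0139, 0.2475]
ee_rot: [2.262, 2.174, 0.003]
contact_force: [0.2, 0.9, -0.4]
finger_gap: 0.419
finger_force: 0.0
wrist 5023 [0.611  0.0687] [156.7  25. ] 88.89 slope -0.0011 ztop mid 0.1203 n [0.5957 0.6201] s [0.0139 0.169 ]
top 579 [0.6086 0.091 ] [196.1  25.6] 89.01 slope -0.0005 ztop mid 0.1197 n [0.5916 0.6166] s [0.0184 0.2113]
dpos [ 0.1002 -0.0005  0.0949] turn [-0.0001 -0.0002  0.0001] | pos [ 0.6069 -0.0111  0.2449] q [-0.21  0.47  1.1   0.    1.56 -0.18] F [ 0.3 -0.1  0.2] gap 0.419 t 29.7
tool axes (cols, world): [[0.037, 0.999, -0.0], [0.999, -0.037, 0.0], [0.0, -0.0, -1.0]]
```

View pics/wrist11.png

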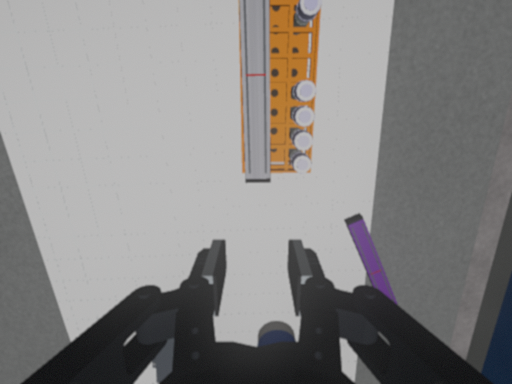

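The bar lies flat along the row, with its red line at (256,75) and right end at (258,180). It is within about 1° of the row and covers all the caps. The blue rack, bottle and glove box haven't moved and the arm is clear, so I'm handing in.

```bash
python3 -c "
from plant import *
print(sign_off())"
```

```text
the job is handed in; nothing more can be done
None
```

The job is handed in: the rocking tube was the one at y = -36 mm (6th from the left) and is pushed home, and the straightedge lies flat over all eight caps (about 1° off the row line, and the left-end press peaked near 12 N, firmer than I meant), with the blue rack, bottle and glove box unmoved.

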